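# Gauge the gap of a casting cassette

### The job

Draw the taper gauge straight up out of its holder and slide its blade, upright and tip first, down between the two plates of the casting stand until it drags snugly on both of them: the sprung plate should just have given way, by about a millimetre or two, and no more (never force it back 5 mm). Finish holding the gauge by its handle at that depth, still and without letting go; leave the tip box and the small jar alone.

Things in the scene. Friction and masses are not known exactly. Their poses are not given: they have to be found in the camera images.
- gauge_grip (a point): Centre of the black handle of the taper gauge (loose, about 140 g): 18 mm (its x) by 38 mm (its y) by 48 mm tall, with the steel blade hanging below. At the start the gauge stands upright (z up) with its blade in the holder, the handle's underside resting on the holder's rim. Half a turn about z makes no difference.
- gauge_tip (a point): Middle of the bottom end of the gauge's blade, 114 mm below gauge_grip; same axes. The blade is 24 mm wide (y) and 90 mm long, a slender symmetric wedge: 3 mm thick (x) at the tip, growing evenly by 0.12 mm per mm to 13.8 mm under the handle.
- holder: Fixed grey upright holder, origin at the middle of its underside on the bench; foot 80 x 90 mm, 6 mm thick; rim 100 mm above the bench, 29 mm (x) by 42 mm (y) outside, pocket 17 mm (x) by 30 mm (y) and 94 mm deep.
- stand: Fixed white base of the casting stand, 170 (x) by 140 mm (y), origin at the middle of its underside on the bench. On it a grey carriage with two upright glass plates, 86 mm wide (y), facing each other across a gap along the stand's x; nothing stands higher than 129 mm above the bench. The carriage floats easily (0.5 N) along x by up to 7 mm either way, so the gap centres itself on the blade.
- edge_set (a point): Middle of the inner top edge (throat) of the set plate, on the stand's -x side, with the black knob; 115 mm above the bench, axes as the stand's. It is clamped to the carriage and does not yield. Above the throat both plates have white lips flaring outward, 13 mm high; the mouth at their top is 18 mm wider than the gap. Below it the plates run straight down for 85 mm to the carriage floor.
- edge_sprung (a point): Middle of the inner top edge (throat) of the sprung plate, on the stand's +x side, with the springs; 115 mm above the bench. The gap, 4.5 to 7.5 mm from run to run, is the distance along the stand's x from edge_set to edge_sprung; the blade belongs midway between them.
- sprung_plate (a joint): How far the sprung plate is pushed back (to the stand's +x), in m: 0 at rest on its stop, 0.007 at most. It begins to move at a 3 N push and takes 2.5 N more per mm. Once the blade touches both plates it pushes it back about 1 mm for each 8 to 10 mm that it goes deeper. At 1 to 2 mm the drag on the moving gauge is some 6 to 11 N; it fades when the gauge stops.
- tip_box: Bystander: loose red pipette-tip box 85 x 120 x 55 mm, origin at the middle of its underside.
- small_jar: Bystander: loose white jar, 44 mm across, 55 mm tall, origin at the middle of its underside.
Mind the look-alikes: they are no part of the job. There is more than one size of the stand; the one meant has the size given above.

How it is judged (in metres and radians):
On the way, in this order (a step that is already met when the one before it is completed fails the run):
1. the gauge has been drawn up clear of its holder (height (world z) of gauge_tip above 0.102 m and contact force between the fingers and gauge above 1 N), for 0.1 s.
2. the blade's tip has gone down between the plates (z of gauge_tip in the frame of edge_set below -0.004 m and x of gauge_tip in the frame of edge_set above 0 m and x of gauge_tip in the frame of edge_sprung below 0 m and horizontal distance between gauge_tip and edge_set below 0.025 m), for 0.05 s.
At the end, for the whole second after the job is handed in: The gauge's blade is down between the two plates (tip at least 10 mm below the throat, within about 25 mm of its middle, upright within 7 degrees), pressing on both with over 1 N, the sprung plate pushed back 0.4 to 3.2 mm, the gauge still (below 10 mm/s) and still gripped by the fingers (value of joint sprung_plate between 0.0004 and 0.0032 m and contact force between gauge and sprung_plate above 1 N and contact force between gauge and set_plate above 1 N and z of gauge_tip in the frame of edge_set below -0.01 m and x of gauge_tip in the frame of edge_set above 0 m and x of gauge_tip in the frame of edge_sprung below 0 m and horizontal distance between gauge_tip and edge_set below 0.025 m and angle between gauge_tip's own z axis and vertical below 0.12 rad and contact force between the fingers and gauge above 2 N and linear speed of gauge below 0.01 m/s); the arm keeps its last pose, push and grip.
It fails at once if the sprung plate is forced back 5 mm (value of joint sprung_plate above 0.005 m).
It fails at once if a bystander is moved more than 25 mm (distance of any of tip_box, small_jar from where it was at the start of the episode above 0.025 m).
It also fails if it takes over 48 s, if anything falls off the work surface, if the arm or the gripper's body presses on something with over 40 N, if the wrist force passes 120 N, or if a joint passes its speed limit or range.

### The arm

A 6-joint arm with a two-finger parallel gripper is mounted at the origin on the work surface. World frame = base frame: x ahead of the robot, y to its left, z up, the work surface at z = 0. Lengths are in mm, angles in rad, forces in N, time in s.
With the tool pointing down it reaches from about 325 to 900 mm from the base axis. Payload 6.1 kg.
Tool frame: the origin (TCP) lies at the very end of the fingers, on their centre line; the grasp point (between the pads) lies 19 mm behind it; y points along the fingers, z is the direction in which the jaws open and shut, and the axes are right-handed (so a half turn about y gives the same grasp; the last joint's range is limited). The gripper opens to 85 mm and grips with 20 to 120 N. Pads are 22 mm wide; open, the fingers measure 114 mm over their backs; the gripper's body (76 mm by 85 mm) begins 54 mm behind the grasp point. The pads swing forward as they close: fully open they stand 13 mm farther back than shut.
Start: joints at [-1.368, 0.22, 1.526, -0, 1.395, -0.126], TCP at [201.81, -591.514, 231.3] pointing down, gripper open.
Joint ranges: [-2.98, 2.98], [-0.91, 2.08], [0.09, 2.57], [-1.24, 4.39], [0.2, 2.65], [-2.68, 2.68]. Speed limits (rad/s): [2.57, 2.57, 3.01, 3.14, 3.14, 3.14].

### API

Orientations are given as a unit quaternion [x, y, z, w].
In Python, from cell import * gives the robot as it stands.
- The arm moves only by the tool step_arm, never from a script. Its argument "commands" is a list of rows, each an object of numbers: "jaw": the opening, from -1 (shut) to 1 (fully open); "tx", "ty", "tz": the shift along the world's x, y, z in mm; "twist": the turn about the world's z in degrees. In form: [{"jaw": .., "tx": .., "ty": .., "tz": .., "twist": ..}, ...]. A call has 1 to 10 rows; each row shifts and turns the commanded pose from where the row before left it; what a row does not reach is not made up. A row lasts 1/8 s, in which the tool goes at most 62.5 mm and 10.7 degrees, less where a joint would pass 70% of its speed; a pose out of reach is approached as far as the arm can. A call is refused whole if a number of a shift passes 62.5 or a number of a turn 10.7, either way. A call with a gripper value outside its range is refused whole. The fingers move at their own pace and stop on an object; "newtons" is the grip in N (left out, the last holds). Time passes only in rows, so rows that do not move let the fingers close. It gives the time, the measured TCP pose, the force and the opening at its end, in the units of the state.
- get_obs(): the state, without advancing time (a new reading comes with each control period).
- get_image(name): name is "scene" or "side" or "wrist"; returns the picture (480x640x3 uint8, red, green, blue); there is no depth.
- get_calibration(name): a dict with "vertical_fov" (degrees; the focal length in pixels is half the picture's height over the tangent of half this angle, whatever the lens; pixels are square), "cx", "cy" (the principal point, pixels), "k1" (the pictures are not rectified: a ray, as slopes to the right and down, at radius r is drawn at 1 + k1 r^2 times it, then the intrinsics apply), "cam_to_world" (4x4, takes a point from camera to world coordinates). Camera axes: x right, y down, z forward; pixel columns grow to the right and rows downward; lengths in mm; the calibration is good to about 2 mm. A picture is of the moment at which its call begins: read the wrist's pose just before it. get_calibration takes no time and is no camera call; for the wrist camera it gives the pose at the moment of the call.
- job_done(): hands the job in, once; it reports no verdict.
The state is a dict: "clock": time; "qpos": joint angles; "qvel": joint speeds; "joint_efforts": joint torques, N m; "eef_pos": TCP position; "ee_rot": TCP orientation; "ft_force": force on the tool from outside, world axes, zero at the start; "ft_torque": the same for the moment, N m; "opening": finger opening in mm.
Only numpy, scipy, OpenCV 4.12 (cv2) and the standard library are available. Lean on these libraries where they do the work, as an engineer would, in place of code of your own. Each camera call takes 0.05 s, during which the arm holds its last target. There are 200 camera calls.

## Working session

There is one attempt and no reset: what is moved stays moved. The work goes in short steps, Python scripts to look and compute and a tool call to move; the robot and the scene stay as the last step left them, time stands still between calls to the robot, and variables do not carry over. Pictures are saved under pics/ and viewed, about 8 in all and at most 12, crops included, and the job is handed in when it is done.

Besides the shell and the picture viewer there is one more tool, called as name(argument=value, ...), one argument or row to a line, values as JSON. step_arm: Moves the arm, as the interface text tells. Its arguments: {"type":"object","properties":{"commands":{"type":"array"},"newtons":{"type":"number"}},"required":["commands"]}

```bash
mkdir -p pics
cat > h.py <<'E'
from cell import *
import numpy as np, cv2
def ray(cal,u,v):
    f=240/np.tan(np.radians(cal["vertical_fov"])/2)
    K=np.array([[f,0,cal["cx"]],[0,f,cal["cy"]],[0,0,1]])
    d=np.array([(u-cal["cx"])/f,(v-cal["cy"])/f]); s=d.copy()
    for _ in range(30): s=d/(1+cal["k1"]*(s@s))
    M=np.array(cal["cam_to_world"]); return M[:3,3], M[:3,:3]@np.array([s[0],s[1],1])
def onz(cal,u,v,z):
    o,d=ray(cal,u,v); return o+d*(z-o[2])/d[2]
def proj(cal,p):
    f=240/np.tan(np.radians(cal["vertical_fov"])/2)
    M=np.array(cal["cam_to_world"]); c=M[:3,:3].T@(np.array(p)-M[:3,3]); s=c[:2]/c[2]
    s=s*(1+cal["k1"]*(s@s)); return s*f+[cal["cx"],cal["cy"]]
def tri(a,b):
    (o1,d1),(o2,d2)=a,b
    t=np.linalg.lstsq(np.c_[d1,-d2],o2-o1,rcond=None)[0]
    p,q=o1+d1*t[0],o2+d2*t[1]; return (p+q)/2,np.linalg.norm(p-q)
def snap(n,fn):
    c=get_calibration(n); im=get_image(n); cv2.imwrite("pics/"+fn,cv2.cvtColor(np.asarray(im),cv2.COLOR_RGB2BGR)); return c,np.asarray(im)
E
python3 - <<'E'
from h import *
for n in("scene","side","wrist"):
    c,im=snap(n,n+"0.png"); print(n,c["vertical_fov"],c["cx"],c["cy"],c["k1"],np.round(c["cam_to_world"],3).tolist())
o=get_obs(); print(o)
E
```

```text
scene 52.90184098366893 319.94071902442664 232.9079755070253 -0.08590693123821164 [[-0.165, 0.707, -0.688, 1151.83], [0.986, 0.109, -0.124, 209.511], [-0.012, -0.699, -0.715, 818.393], [0.0, 0.0, 0.0, 1.0]]
side 47.897627753796556 316.3894793497534 236.658241102723 -0.15541789999860717 [[-0.871, -0.28, 0.404, 52.822], [-0.492, 0.491, -0.719, 835.723], [0.003, -0.825, -0.565, 689.338], [0.0, 0.0, 0.0, 1.0]]
wrist 71.65388611709481 322.2286493144077 240.42182189180556 -0.06388790950910343 [[0.324, -0.909, -0.263, 267.409], [-0.946, -0.312, -0.089, -568.19], [-0.001, 0.278, -0.961, 373.048], [0.0, 0.0, 0.0, 1.0]]
{'clock': 0.15, 'qpos': array([-1.36812960e+00,  2.21052226e-01,  1.52739072e+00,  8.51288743e-06,
        1.39468429e+00, -1.26093798e-01]), 'qvel': array([ 0.00039001, -0.0028908 , -0.00203822, -0.00034222, -0.00018918,
        0.00015895]), 'joint_efforts': array([ 1.23151178e-03, -4.97483897e+01, -3.89903677e+01, -5.52346580e-05,
        7.14585927e-03,  1.27246906e-05]), 'eef_pos': array([ 201.69928259, -591.05260638,  230.42359515]), 'ee_rot': array([-0.1157289 ,  0.69811711, -0.69703256,  0.11569328]), 'ft_force': array([-0.25999335,  0.88602007, -0.00107595]), 'ft_torque': array([-0.0189597 , -0.02383514,  0.01231073]), 'opening': 85.52033874222458}
```

View pics/scene0.png

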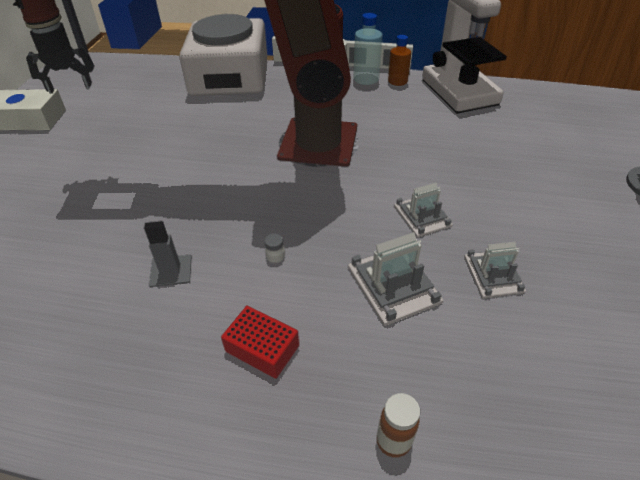

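View pics/side0.png

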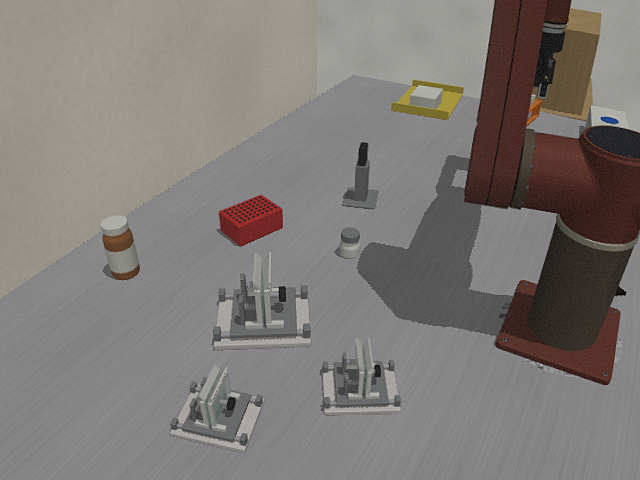

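The scene shows three stands: large at scene (396,280) / side (262,310), and small ones at scene (422,210) and (495,268). The large one looks like the match. The holder with its black handle is at scene (165,255) / side (361,175). I'll confirm with crops and sizes.

Run:
```python
from h import *
s=cv2.imread("pics/scene0.png"); d=cv2.imread("pics/side0.png")
def t(im,x,y,w,h,W,H): return cv2.resize(im[y:y+h,x:x+w],(W,H),interpolation=cv2.INTER_CUBIC)
top=np.hstack([t(s,345,230,100,95,400,380),t(d,212,250,100,95,400,380)])
bot=np.hstack([t(s,140,215,80,44,400,220),t(d,321,137,80,44,400,220)])
cv2.imwrite("pics/crop.png",np.vstack([top,bot]))
```

```text
(no output)
```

View pics/crop.png

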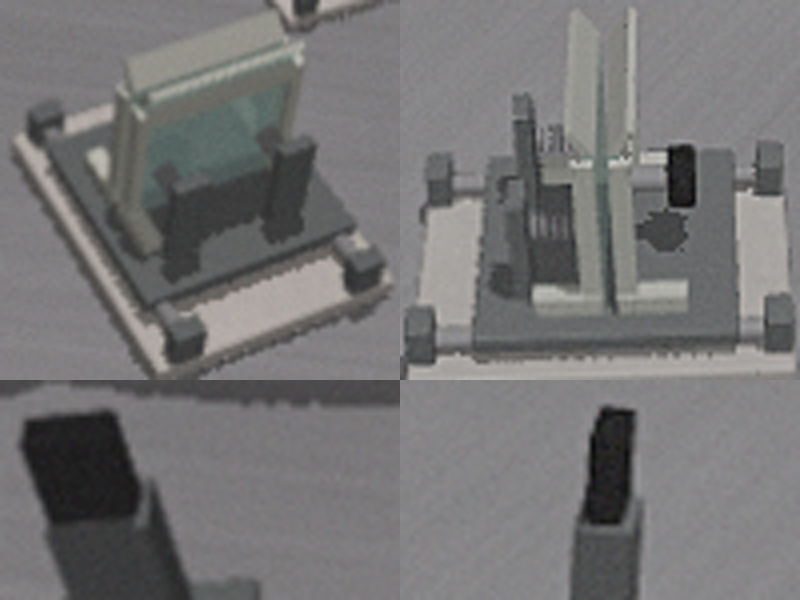

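The enlarged crop confirms the large stand. The knob (set plate) faces the robot and the springs face the scene camera. Below it, the handle sits in the holder. Next: rough poses and base sizes.

Run:
```python
from h import *
c=get_calibration("scene"); d=get_calibration("side")
A=[onz(c,u,v,8) for u,v in((348,265),(384,323),(443,301))]
print("stand corners",np.round(A).tolist(), [np.linalg.norm(A[i]-A[i+1]).round() for i in(0,1)], "mid",((A[0]+A[2])/2).round())
print("small",[np.linalg.norm(onz(c,*a,8)-onz(c,*b,8)).round() for a,b in(((395,206),(417,235)),((417,235),(451,223)),((466,256),(484,297)),((484,297),(524,290)))])
# lip tops, ends: scene sprung?/side
print("set lip top edge (far) scene z129",[onz(c,345+x/4,230+y/4,128).round().tolist() for x,y in((125,62),(285,15))])
print("sprung lip top (near) scene z129",[onz(c,345+x/4,230+y/4,128).round().tolist() for x,y in((140,105),(302,45))])
print("side lips far/near z128",[onz(d,212+(x-400)/4,250+y/4,128).round().tolist() for x,y in((570,10),(600,40),(634,8),(634,150))])
print("handle top",[onz(c,140+x/5,215+(y-380)/5,148).round().tolist() for x,y in((22,425),(28,415),(115,412))],[onz(d,321+(x-400)/5,137+(y-380)/5,148).round().tolist() for x,y in((603,410),(635,410))])
for n,cal,lo,hi in(("scene",c,(135,205),(205,300)),("side",d,(335,130),(390,215))):
    im=cv2.imread(f"pics/{n}0.png"); m=(im.max(2)<40).astype(np.uint8); k=np.zeros_like(m);k[lo[1]:hi[1],lo[0]:hi[0]]=1
    ys,xs=np.nonzero(m*k); print(n,len(xs),xs.mean(),ys.mean(),xs.min(),xs.max(),ys.min(),ys.max())
    globals()[n]=ray(cal,xs.mean(),ys.mean())
print("handle",tri(scene,side))
print("foot scene",[onz(c,u,v,6).round().tolist() for u,v in((150,285),(190,284),(191,256))],"foot side",[onz(d,u,v,6).round().tolist() for u,v in((343,206),(374,208),(379,191),(350,189))])
```

```text
stand corners [[461.0, 147.0, 8.0], [600.0, 237.0, 8.0], [528.0, 353.0, 8.0]] [np.float64(166.0), np.float64(137.0)] mid [494. 250.   8.]
small [np.float64(109.0), np.float64(96.0), np.float64(116.0), np.float64(92.0)]
set lip top edge (far) scene z129 [[505.0, 204.0, 128.0], [461.0, 281.0, 128.0]]
sprung lip top (near) scene z129 [[532.0, 214.0, 128.0], [480.0, 289.0, 128.0]]
side lips far/near z128 [[525.0, 219.0, 128.0], [501.0, 231.0, 128.0], [501.0, 204.0, 128.0], [447.0, 286.0, 128.0]]
handle top [[536.0, -260.0, 148.0], [531.0, -260.0, 148.0], [524.0, -225.0, 148.0]] [[541.0, -251.0, 148.0], [528.0, -259.0, 148.0]]
scene 375 155.912 232.2 145 167 222 243
side 127 362.3543307086614 154.81102362204723 358 366 143 165
handle (array([ 533.18865122, -243.01811193,  122.64525091]), np.float64(1.8628647784787702))
foot scene [[582.0, -269.0, 6.0], [565.0, -183.0, 6.0], [488.0, -209.0, 6.0]] foot side [[550.0, -180.0, 6.0], [480.0, -210.0, 6.0], [504.0, -293.0, 6.0], [573.0, -265.0, 6.0]]
```

Large stand measures 166x137 mm (wants 170x140) and the others about 110x95, so it's the large one. Handle ≈ (533,-243), yaw ≈ 16°. Stand yaw ≈ 33°. Moving the wrist over the gauge.

step_arm(
  commands=[
    {"jaw": 1, "tx": 36.8, "ty": 38.7, "tz": 0, "twist": 9.7},
    {"jaw": 1, "tx": 36.8, "ty": 38.7, "tz": 0, "twist": 9.7},
    {"jaw": 1, "tx": 36.8, "ty": 38.7, "tz": 0, "twist": 9.7},
    {"jaw": 1, "tx": 36.8, "ty": 38.7, "tz": 0, "twist": 9.7},
    {"jaw": 1, "tx": 36.8, "ty": 38.7, "tz": 0, "twist": 9.7},
    {"jaw": 1, "tx": 36.8, "ty": 38.7, "tz": 0, "twist": 9.7},
    {"jaw": 1, "tx": 36.8, "ty": 38.7, "tz": 0, "twist": 9.7},
    {"jaw": 1, "tx": 36.8, "ty": 38.7, "tz": 0, "twist": 9.7},
    {"jaw": 1, "tx": 36.8, "ty": 38.7, "tz": 0, "twist": 9.7},
    {"jaw": 1, "tx": 0, "ty": 0, "tz": 0, "twist": 0},
  ],
)

```text
clock: 1.4
eef_pos: [534.8, -240.1, 230.9]
ee_rot: [-0.566, 0.423, -0.423, 0.567]
ft_force: [-0.4, -0.6, -0.0]
opening: 85.3
```

Run:
```python
from h import *
c,im=snap("wrist","w1.png"); o=get_obs(); print(o["clock"],o["eef_pos"],o["ee_rot"])
from scipy.spatial.transform import Rotation as R
print(np.degrees(np.arctan2(*R.from_quat(o["ee_rot"]).as_matrix()[[1,0],2])))
m=(im.max(2)<45).astype(np.uint8); n,l,s,ce=cv2.connectedComponentsWithStats(m)
for i in range(1,n):
    if s[i,4]>300: print(s[i],ce[i])
print(proj(c,(533,-243,148)))
```

```text
1.45 [ 533.61675968 -241.71058084  230.80031205] [ 0.56587613 -0.4244592   0.42384574 -0.5656619 ]
16.282811558708392
[ 307  216   25   61 1379] [319.28716461 245.84336476]
[    0   296   640   184 63776] [320.86590567 417.01981937]
[320.00945798 251.35242366]
```

View pics/w1.png

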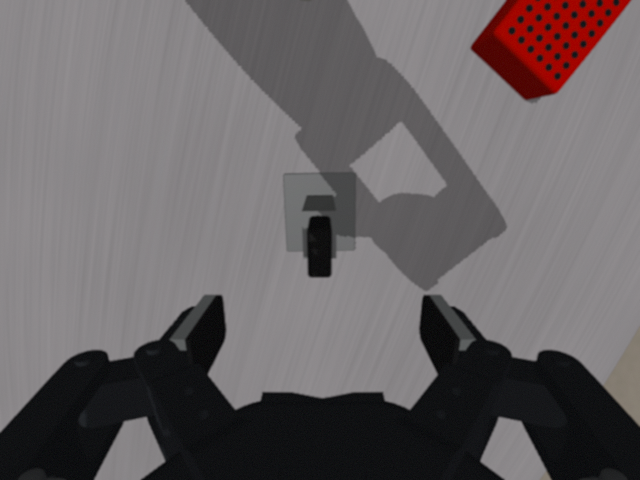

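The wrist view shows the handle at (319,246), upright in the picture and aligned with the jaws, and the tip box at upper right. Computing the remaining offset.

Run:
```python
from h import *
c=get_calibration("wrist"); im=cv2.imread("pics/w1.png"); o=get_obs(); print(o["eef_pos"])
m=(im.max(2)<45)
b=m.copy(); b[:210]=0;b[285:]=0;b[:,:295]=0;b[:,345:]=0
for y in range(216,278,6):
    xs=np.nonzero(b[y])[0]; print(y,xs.min(),xs.max(),im[y,319].tolist())
y=np.radians(16.28); ex=np.array([np.cos(y),np.sin(y)]); ey=np.array([-np.sin(y),np.cos(y)])
E0=o["eef_pos"][:2]
for (u,v) in((319.5,276.5),(307.5,274),(331.5,274),(309,240),(330,240)):
    p=onz(c,u,v,148)[:2]-E0; print((u,v),"jaw off",p@ex,"y off",p@ey)
p=onz(c,319.5,216,100)[:2]-E0; print("+y bottom",p@ex,p@ey)
F=[onz(c,u,v,6)[:2] for u,v in((284.5,174),(355,172.5),(287,251),(356,248.5))]
for a,bb in((0,1),(2,3),(0,2),(1,3)): 
    dd=F[bb]-F[a]; print("foot",np.linalg.norm(dd),np.degrees(np.arctan2(dd[1],dd[0])))
```

```text
[ 533.61675968 -241.71058084  230.80031205]
216 317 327 [44, 44, 44]
222 310 330 [13, 11, 13]
228 308 330 [11, 9, 11]
234 307 331 [14, 15, 10]
240 307 331 [21, 20, 21]
246 307 331 [10, 15, 13]
252 307 331 [18, 16, 18]
258 308 330 [16, 13, 13]
264 309 330 [12, 8, 10]
270 309 329 [13, 12, 15]
276 320 326 [45, 44, 46]
(319.5, 276.5) jaw off -3.0086598185634847 y off -21.587393803353624
(307.5, 274) jaw off -11.745897419768554 y off -19.644758520329695
(331.5, 274) jaw off 5.731477737869208 y off -19.615550258128
(309, 240) jaw off -10.394237726128123 y off 6.124574409591496
(330, 240) jaw off 4.435677901698957 y off 6.146379595652412
+y bottom -3.386567527245109 13.26815397431385
foot 76.93134238665736 17.54933040012089
foot 80.19408082232958 18.544090703258455
foot 88.29560485796937 -73.50085251752466
foot 86.90385849123916 -71.3743905161934
```

step_arm(
  commands=[
    {"jaw": 1, "tx": -2.2, "ty": -3.2, "tz": -20, "twist": 1.5},
    {"jaw": 1, "tx": 0, "ty": 0, "tz": -30, "twist": 0},
    {"jaw": 1, "tx": 0, "ty": 0, "tz": -30, "twist": 0},
    {"jaw": 1, "tx": 0, "ty": 0, "tz": -25, "twist": 0},
    {"jaw": 1, "tx": 0, "ty": 0, "tz": -14, "twist": 0},
    {"jaw": 1, "tx": 0, "ty": 0, "tz": 0, "twist": 0},
  ],
)

```text
clock: 2.2
eef_pos: [529.1, -246.7, 110.5]
ee_rot: [0.571, -0.419, 0.417, -0.57]
ft_force: [0.3, -0.6, 0.2]
opening: 85.5
```

step_arm(
  commands=[
    {"jaw": -0.2, "tx": 0, "ty": 0, "tz": 0, "twist": 0},
    {"jaw": -0.4, "tx": 0, "ty": 0, "tz": 0, "twist": 0},
    {"jaw": -0.7, "tx": 0, "ty": 0, "tz": 0, "twist": 0},
    {"jaw": -1, "tx": 0, "ty": 0, "tz": 0, "twist": 0},
    {"jaw": -1, "tx": 0, "ty": 0, "tz": 0, "twist": 0},
    {"jaw": -1, "tx": 0, "ty": 0, "tz": 0, "twist": 0},
  ],
  newtons=60,
)

```text
clock: 2.95
eef_pos: [531.9, -246.4, 113.1]
ee_rot: [-0.57, 0.417, -0.418, 0.571]
ft_force: [4.8, 2.7, 2.7]
opening: 17.1
```

step_arm(
  commands=[
    {"jaw": -1, "tz": 6},
    {"jaw": -1, "tz": 12},
    {"jaw": -1, "tz": 16},
    {"jaw": -1, "tz": 18},
    {"jaw": -1, "tz": 18},
    {"jaw": -1, "tz": 20},
    {"jaw": -1, "tz": 20},
    {"jaw": -1, "tz": 20},
    {"jaw": -1, "tz": 20},
    {"jaw": -1, "tz": 0},
  ],
)

```text
invalid input at $.commands[0]: expected keys jaw, tx, ty, tz, twist
```

Run:
```python
from h import *
c,a=snap("scene","s2.png"); d,b=snap("side","d2.png")
for _ in range(3): print(get_obs()["eef_pos"], get_obs()["ft_force"], get_obs()["clock"])
p=(532,-246,150); u=proj(c,p).astype(int); v=proj(d,p).astype(int); print(u,v)
def t(im,u): return cv2.resize(im[max(0,u[1]-75):u[1]+75,u[0]-50:u[0]+50],(400,600),interpolation=cv2.INTER_CUBIC)
cv2.imwrite("pics/c2.png",np.hstack([t(a,u),t(b,v)])[:,:,::-1])
```

```text
[ 531.87560265 -246.38460156  113.05226293] [5.38598674 2.09394002 2.31760814] 3.05
[ 531.87560265 -246.38460156  113.05226293] [5.38598674 2.09394002 2.31760814] 3.05
[ 531.87560265 -246.38460156  113.05226293] [5.38598674 2.09394002 2.31760814] 3.05
[151 222] [364 143]
```

View pics/c2.png

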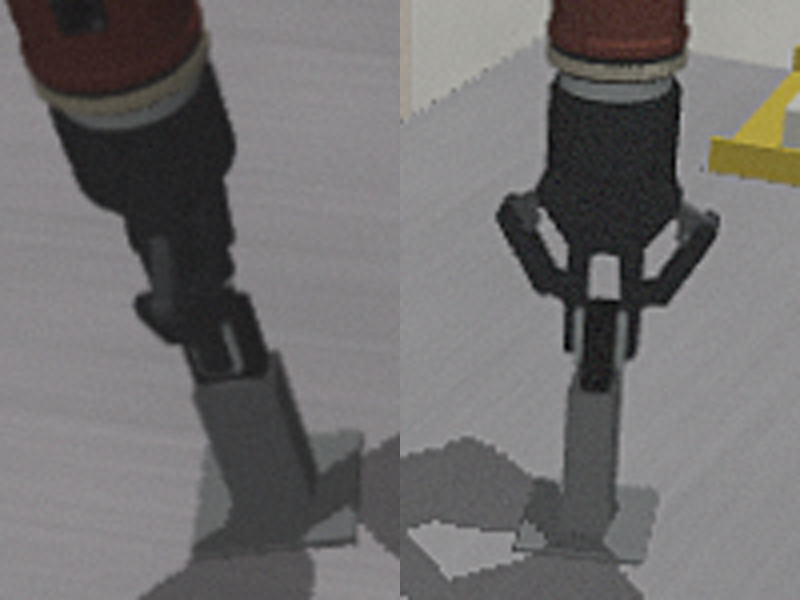

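The lift was refused because every key is required. The picture shows the handle gripped squarely, still in the holder. Lifting.

step_arm(
  commands=[
    {"jaw": -1, "tx": 0, "ty": 0, "tz": 6, "twist": 0},
    {"jaw": -1, "tx": 0, "ty": 0, "tz": 12, "twist": 0},
    {"jaw": -1, "tx": 0, "ty": 0, "tz": 16, "twist": 0},
    {"jaw": -1, "tx": 0, "ty": 0, "tz": 18, "twist": 0},
    {"jaw": -1, "tx": 0, "ty": 0, "tz": 18, "twist": 0},
    {"jaw": -1, "tx": 0, "ty": 0, "tz": 20, "twist": 0},
    {"jaw": -1, "tx": 0, "ty": 0, "tz": 20, "twist": 0},
    {"jaw": -1, "tx": 0, "ty": 0, "tz": 20, "twist": 0},
    {"jaw": -1, "tx": 0, "ty": 0, "tz": 20, "twist": 0},
    {"jaw": -1, "tx": 0, "ty": 0, "tz": 0, "twist": 0},
  ],
)

```text
clock: 4.3
eef_pos: [531.9, -247.1, 265.0]
ee_rot: [-0.571, 0.416, -0.419, 0.571]
ft_force: [0.4, 0.8, -2.3]
opening: 16.9
```

Lifted, weight on the wrist. Carrying it to a point about 80 mm in front of the stand to look from near.

step_arm(
  commands=[
    {"jaw": -1, "tx": 0, "ty": 25, "tz": 0, "twist": 1.5},
    {"jaw": -1, "tx": 1, "ty": 45, "tz": 0, "twist": 1.7},
    {"jaw": -1, "tx": 1, "ty": 53, "tz": 0, "twist": 1.7},
    {"jaw": -1, "tx": 1, "ty": 55, "tz": 0, "twist": 1.7},
    {"jaw": -1, "tx": 1, "ty": 55, "tz": 0, "twist": 1.7},
    {"jaw": -1, "tx": 1, "ty": 55, "tz": 0, "twist": 1.7},
    {"jaw": -1, "tx": 0, "ty": 55, "tz": 0, "twist": 1.7},
    {"jaw": -1, "tx": 0, "ty": 50, "tz": 0, "twist": 1.7},
    {"jaw": -1, "tx": 0, "ty": 35, "tz": 0, "twist": 1.6},
    {"jaw": -1, "tx": 0, "ty": 0, "tz": 0, "twist": 0},
  ],
)

```text
clock: 5.55
eef_pos: [533.9, 184.8, 260.9]
ee_rot: [0.622, -0.339, 0.337, -0.621]
ft_force: [-0.5, -0.3, -1.9]
opening: 17.5
```

Run:
```python
from h import *
for i in range(4): get_image("wrist"); o=get_obs()
c,im=snap("wrist","w3.png"); o=get_obs(); print(o["clock"],o["eef_pos"],o["ee_rot"],o["ft_force"],proj(c,(494,248,128)))
```

```text
5.8 [535.55732534 180.75561238 261.89404993] [ 0.62040582 -0.33985692  0.33953235 -0.61992877] [ 0.07509376 -0.23147562 -1.85345802] [325.21375713 135.20065409]
```

View pics/w3.png

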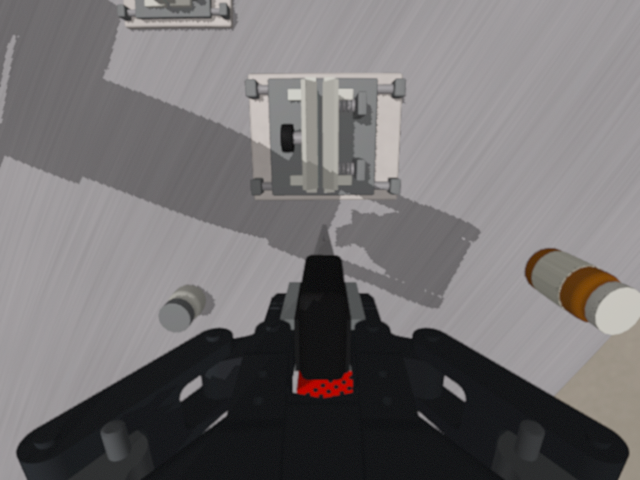

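The wrist view shows the stand squarely ahead. The lips run from x≈302 to 340, the dark slit is at x≈321 for rows 78–192, the knob is at the left (288,138) and the springs at the right. Measuring the slit and the blade tip at (323,228).

Run:
```python
from h import *
c=get_calibration("wrist"); g=cv2.cvtColor(cv2.imread("pics/w3.png"),cv2.COLOR_BGR2GRAY).astype(int)
for y in(85,100,120,138,155,172,188): print(y,g[y-1:y+2,296:346].mean(0).astype(int).tolist())
for y in(72,74,76,78,80,186,188,190,192,194,196): print(y,g[y,305:315].mean().round(),g[y,328:337].mean().round())
print("blade");
for y in range(222,252,4): print(y,g[y-1:y+2,306:342].mean(0).astype(int).tolist())
```

```text
85 [135, 135, 134, 135, 153, 180, 190, 190, 182, 161, 145, 146, 147, 148, 148, 148, 148, 147, 148, 148, 142, 136, 133, 133, 134, 137, 150, 165, 170, 170, 169, 168, 168, 169, 169, 169, 169, 171, 173, 176, 176, 173, 158, 140, 132, 132, 132, 133, 132, 132]
100 [142, 138, 137, 140, 152, 174, 187, 190, 184, 167, 150, 146, 147, 148, 148, 147, 148, 148, 148, 147, 140, 120, 97, 87, 87, 100, 134, 162, 170, 169, 168, 169, 169, 169, 169, 169, 169, 170, 173, 176, 176, 171, 152, 124, 108, 104, 102, 107, 113, 115]
120 [134, 134, 134, 133, 141, 162, 184, 190, 187, 174, 154, 147, 147, 148, 148, 148, 148, 148, 148, 148, 140, 120, 97, 86, 86, 99, 133, 162, 170, 170, 169, 169, 169, 169, 169, 169, 169, 171, 173, 176, 176, 167, 141, 105, 87, 87, 87, 88, 87, 88]
138 [161, 160, 160, 159, 160, 171, 185, 190, 189, 179, 159, 148, 147, 148, 148, 148, 148, 148, 148, 148, 143, 126, 101, 87, 85, 94, 123, 154, 167, 170, 169, 169, 169, 169, 169, 169, 169, 171, 174, 176, 174, 161, 132, 98, 86, 86, 87, 87, 87, 86]
155 [86, 87, 86, 85, 90, 119, 161, 185, 190, 183, 166, 151, 147, 148, 148, 148, 148, 148, 148, 148, 144,
[... 1487 characters left out ...]
9, 109, 108, 108]
238 [111, 110, 109, 109, 109, 110, 110, 111, 111, 110, 108, 104, 96, 89, 87, 85, 82, 77, 79, 84, 86, 86, 90, 111, 139, 154, 157, 158, 157, 146, 124, 109, 107, 109, 110, 111]
242 [108, 109, 110, 110, 111, 110, 110, 110, 110, 109, 104, 95, 89, 87, 87, 87, 85, 83, 81, 82, 81, 81, 80, 86, 108, 138, 155, 157, 151, 136, 118, 110, 110, 111, 110, 110]
246 [110, 110, 110, 111, 110, 110, 110, 109, 107, 101, 92, 88, 88, 86, 84, 82, 82, 81, 81, 81, 81, 81, 81, 80, 85, 105, 134, 151, 153, 145, 135, 136, 137, 132, 124, 119]
250 [110, 110, 110, 109, 110, 110, 108, 106, 99, 92, 89, 87, 85, 82, 81, 81, 81, 81, 82, 81, 81, 81, 81, 82, 82, 85, 106, 134, 154, 159, 158, 157, 157, 157, 158, 159]
```

Run:
```python
from h import *
from scipy.spatial.transform import Rotation as R
c=get_calibration("wrist"); o=get_obs(); E0=o["eef_pos"]; print(o["clock"],E0)
M=R.from_quat(o["ee_rot"]).as_matrix(); z=M[:2,2]; yaw=np.degrees(np.arctan2(z[1],z[0])); print("jaw yaw",yaw, "tool y",M[:,1])
a=onz(c,319.6,95,115); b=onz(c,320.1,180,115); d=(a-b)[:2]; print("slit yaw",np.degrees(np.arctan2(d[1],d[0]))-90)
L=[onz(c,301.2,100,128),onz(c,302.8,188,128)]; Rr=[onz(c,338.2,100,128),onz(c,337.8,188,128)]
for q in(L,Rr): dd=(q[0]-q[1])[:2]; print("lip yaw",np.degrees(np.arctan2(dd[1],dd[0]))-90)
ends=[onz(c,320,81,128),onz(c,320,191,128)]; print("ends",np.linalg.norm(ends[0]-ends[1]),(ends[0]+ends[1])/2)
print("base corners",[onz(c,u,v,8).round(1).tolist() for u,v in((248,73),(406,74),(253,199))])
y=np.radians(yaw); ex=np.array([np.cos(y),np.sin(y)]); ey=np.array([-np.sin(y),np.cos(y)])
f=lambda p:((p[:2]-E0[:2])@ex,(p[:2]-E0[:2])@ey)
print("slit",f(a),f(b),"ends",f(ends[0]),f(ends[1]),"lips mid",f((L[0]+Rr[0])/2),f((L[1]+Rr[1])/2))
for u,v,zz in((324.2,226,159),(323.2,238,175)): print("blade",f(onz(c,u,v,zz)))
```

```text
5.8 [535.55732534 180.75561238 261.89404993]
jaw yaw 32.576837873586605 tool y [-7.26676797e-04 -3.71202246e-04 -9.99999667e-01]
slit yaw 32.896459320740576
lip yaw 32.87969479150925
lip yaw 33.03164694541947
ends 85.16689694881906 [491.9388208  243.80659918 128.        ]
base corners [[385.4, 261.3, 8.0], [532.8, 354.7, 8.0], [460.0, 142.3, 8.0]]
slit (np.float64(-3.2143548711291885), np.float64(110.73140931491957)) (np.float64(-2.8297449334018054), np.float64(41.78641891787636)) ends (np.float64(-2.7907024631660704), np.float64(119.20014740127658)) (np.float64(-2.8242115244490176), np.float64(34.03325704455651)) lips mid (np.float64(-3.0301041796640646), np.float64(105.29831597007505)) (np.float64(-2.575440898200128), np.float64(36.53336106785681))
blade (np.float64(0.582796113036415), np.float64(11.634021825700774))
blade (np.float64(-0.19744464206925239), np.float64(6.670632245240135))
```

Everything agrees: shift −3.2 mm across and +76.6 mm along the slit, yaw within 0.3°. Moving over the slit, then down into the mouth.

step_arm(
  commands=[
    {"jaw": -1, "tx": -6, "ty": 8, "tz": 0, "twist": 0.3},
    {"jaw": -1, "tx": -10, "ty": 14, "tz": 0, "twist": 0},
    {"jaw": -1, "tx": -12, "ty": 18, "tz": 0, "twist": 0},
    {"jaw": -1, "tx": -10, "ty": 14, "tz": 0, "twist": 0},
    {"jaw": -1, "tx": -5.9, "ty": 8.8, "tz": 0, "twist": 0},
    {"jaw": -1, "tx": 0, "ty": 0, "tz": 0, "twist": 0},
    {"jaw": -1, "tx": 0, "ty": 0, "tz": 0, "twist": 0},
  ],
  newtons=80,
)

```text
clock: 6.68
eef_pos: [492.1, 244.3, 262.3]
ee_rot: [0.621, -0.338, 0.338, -0.621]
ft_force: [-0.2, 0.4, -1.3]
opening: 16.9
```

Run:
```python
from h import *
P=[]
c,a=snap("scene","s4.png"); d,b=snap("side","d4.png")
for i in range(4): get_image("wrist"); o=get_obs(); P.append(np.r_[o["eef_pos"],o["ft_force"]])
print(o["clock"],np.mean(P,0),np.std(P,0))
p=(492,244,140); u=proj(c,p).astype(int); v=proj(d,p).astype(int); print(u,v)
def t(im,u): return cv2.resize(im[u[1]-50:u[1]+50,u[0]-33:u[0]+33],(400,600),interpolation=cv2.INTER_CUBIC)
cv2.imwrite("pics/c4.png",np.hstack([t(a,u),t(b,v)])[:,:,::-1])
```

```text
6.975 [ 4.92197092e+02  2.43966680e+02  2.62253546e+02 -1.39693673e-01
  3.20405670e-01 -2.02785317e+00] [0.0312487  0.02700706 0.00440984 0.58498841 0.54589863 0.33332435]
[397 238] [261 259]
```

View pics/c4.png

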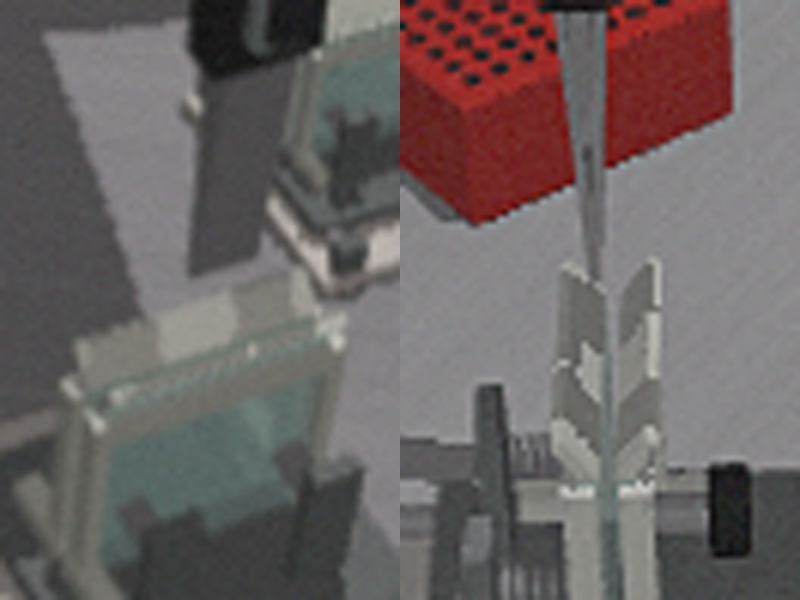

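Both views show the blade upright above the slit. In the side crop the tip is about 2 mm towards the sprung side, well inside the 24 mm mouth. I'll trim 1 mm and go down.

step_arm(
  commands=[
    {"jaw": -1, "tx": -0.8, "ty": -0.5, "tz": -6, "twist": 0},
    {"jaw": -1, "tx": 0, "ty": 0, "tz": -10, "twist": 0},
    {"jaw": -1, "tx": 0, "ty": 0, "tz": -10, "twist": 0},
    {"jaw": -1, "tx": 0, "ty": 0, "tz": -8, "twist": 0},
    {"jaw": -1, "tx": 0, "ty": 0, "tz": -5, "twist": 0},
    {"jaw": -1, "tx": 0, "ty": 0, "tz": -3, "twist": 0},
    {"jaw": -1, "tx": 0, "ty": 0, "tz": -3, "twist": 0},
    {"jaw": -1, "tx": 0, "ty": 0, "tz": -3, "twist": 0},
  ],
)

```text
clock: 7.98
eef_pos: [491.3, 243.9, 214.4]
ee_rot: [-0.621, 0.338, -0.338, 0.621]
ft_force: [0.5, -0.1, -1.5]
opening: 17.2
```

step_arm(
  commands=[
    {"jaw": -1, "tx": 0, "ty": 0, "tz": -2, "twist": 0},
    {"jaw": -1, "tx": 0, "ty": 0, "tz": -2, "twist": 0},
  ],
)

```text
clock: 8.22
eef_pos: [491.2, 243.9, 210.3]
ee_rot: [-0.621, 0.338, -0.338, 0.621]
ft_force: [0.6, -0.9, -2.2]
opening: 17.1
```

step_arm(
  commands=[
    {"jaw": -1, "tx": 0, "ty": 0, "tz": -2, "twist": 0},
    {"jaw": -1, "tx": 0, "ty": 0, "tz": -2, "twist": 0},
  ],
)

```text
clock: 8.48
eef_pos: [491.1, 243.9, 206.2]
ee_rot: [0.621, -0.338, 0.338, -0.621]
ft_force: [-0.5, -0.9, -1.5]
opening: 17.0
```

step_arm(
  commands=[
    {"jaw": -1, "tx": 0, "ty": 0, "tz": -2, "twist": 0},
    {"jaw": -1, "tx": 0, "ty": 0, "tz": -2, "twist": 0},
  ],
)

```text
clock: 8.72
eef_pos: [491.4, 243.9, 202.6]
ee_rot: [-0.621, 0.338, -0.338, 0.621]
ft_force: [0.3, -0.9, 1.8]
opening: 17.1
```

step_arm(
  commands=[
    {"jaw": -1, "tx": 0, "ty": 0, "tz": -2, "twist": 0},
  ],
)

```text
clock: 8.85
eef_pos: [491.6, 244.0, 200.9]
ee_rot: [-0.621, 0.337, -0.338, 0.622]
ft_force: [0.2, -0.6, 1.8]
opening: 17.2
```

step_arm(
  commands=[
    {"jaw": -1, "tx": 0, "ty": 0, "tz": -2, "twist": 0},
  ],
)

```text
clock: 8.98
eef_pos: [491.6, 244.1, 198.8]
ee_rot: [-0.621, 0.337, -0.338, 0.622]
ft_force: [0.1, -0.1, 2.8]
opening: 16.9
```

step_arm(
  commands=[
    {"jaw": -1, "tx": 0, "ty": 0, "tz": -2, "twist": 0},
  ],
)

```text
clock: 9.1
eef_pos: [491.7, 244.1, 196.8]
ee_rot: [-0.621, 0.337, -0.338, 0.622]
ft_force: [1.0, 0.6, 3.5]
opening: 17.1
```

Contact came at TCP z≈204. The drag is rising steadily and is now about 5 N. A few millimetres more.

step_arm(
  commands=[
    {"jaw": -1, "tx": 0, "ty": 0, "tz": -2, "twist": 0},
  ],
)

```text
clock: 9.22
eef_pos: [491.7, 244.1, 194.8]
ee_rot: [-0.621, 0.337, -0.338, 0.622]
ft_force: [1.1, -0.3, 4.4]
opening: 16.7
```

step_arm(
  commands=[
    {"jaw": -1, "tx": 0, "ty": 0, "tz": -2, "twist": 0},
  ],
)

```text
clock: 9.35
eef_pos: [491.5, 244.0, 192.7]
ee_rot: [-0.621, 0.337, -0.338, 0.622]
ft_force: [0.5, 0.7, 5.4]
opening: 17.0
```

step_arm(
  commands=[
    {"jaw": -1, "tx": 0, "ty": 0, "tz": -1.5, "twist": 0},
  ],
)

```text
clock: 9.48
eef_pos: [491.4, 244.0, 191.1]
ee_rot: [-0.621, 0.338, -0.338, 0.621]
ft_force: [1.1, 0.3, 4.7]
opening: 16.6
```

step_arm(
  commands=[
    {"jaw": -1, "tx": 0, "ty": 0, "tz": 0, "twist": 0},
    {"jaw": -1, "tx": 0, "ty": 0, "tz": 0, "twist": 0},
    {"jaw": -1, "tx": 0, "ty": 0, "tz": 0, "twist": 0},
  ],
)

```text
clock: 9.85
eef_pos: [491.2, 243.9, 190.9]
ee_rot: [-0.621, 0.338, -0.338, 0.621]
ft_force: [1.2, 0.4, 5.2]
opening: 17.3
```

Run:
```python
from h import *
c,a=snap("scene","s5.png"); d,b=snap("side","d5.png"); P=[]
for i in range(4): get_image("wrist"); o=get_obs(); P.append(np.r_[o["eef_pos"],o["ft_force"],o["opening"]])
print(o["clock"],np.mean(P,0),np.std(P,0)[:3])
def t(im,u): return cv2.resize(im[u[1]-50:u[1]+50,u[0]-33:u[0]+33],(400,600),interpolation=cv2.INTER_CUBIC)
cv2.imwrite("pics/c5.png",np.hstack([t(a,(397,238)),t(b,(261,259))])[:,:,::-1])
```

```text
10.15 [4.91195906e+02 2.43880487e+02 1.90901395e+02 7.47548202e-01
 3.78570753e-02 4.77940184e+00 1.70716305e+01] [0.00189336 0.00510915 0.00631979]
```

View pics/c5.png

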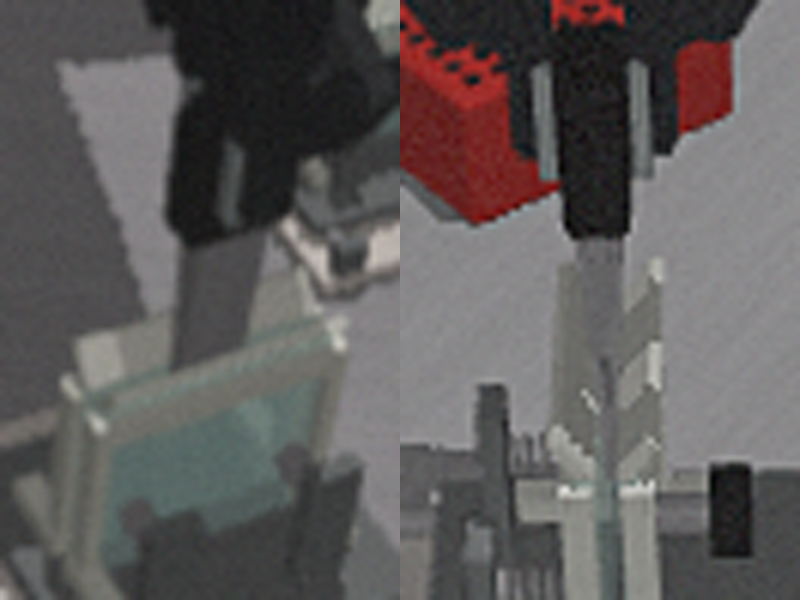

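```bash
python3 -c "
from cell import *
print(job_done())"
```

```text
the job is handed in; nothing more can be done
None
```

The gauge is drawn from its holder and held in the large stand (measured 166 x 137 mm), upright between the two plates. I handed the job in at about 10 s on the robot clock, with the handle still gripped. `job_done()` gave no verdict.

**Depth and spring:** The blade first touched both plates about 13 mm below the throat, so the gap is about 4.6 mm. I stopped about 26 mm below the throat. Drag rose steadily to about 7 N, which puts the sprung plate about 1.2 to 1.5 mm back. That figure comes from the depth and the force; I did not measure the plate itself.

**Final checks:**
- The position was steady to 0.01 mm.
- The grip was set to 80 N with the fingers at 17 mm, so I saw no sign of slip.
- Both cameras showed the blade straight and centred in the slit.
- I kept clear of the tip box and jar on every move but took no closing measurement of where they stand.

**Failed or disagreed:**
- One lift command was refused for missing keys and sent again.
- Just above the stand, the side view put the tip about 2 mm towards the sprung side of where the wrist camera had it. I trimmed 1 mm, and the floating carriage took up the rest.
- The push did not fade when the gauge stopped: about 6.6 N of upward force remained.

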